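Wind back the rack clamp until it lets go and take out the freed block

ROBOT

A 6-joint arm with a two-finger parallel gripper is mounted at the origin on a cart in front of the work surface, level with it; the furniture and walls round the work are solid. World frame = base frame: x ahead of the robot, y to its left, z up, the work surface at z = 0. Lengths are in m, angles in rad, forces in N, time in s.
With the tool pointing down it reaches from about 0.25 to 0.775 m from the base axis. Payload 4 kg.
Tool frame: the origin (TCP) lies at the centre of the arm's flange, where the gripper is bolted on; the fingertips stand 199 mm ahead of it and the grasp point (between the pads) lies 180 mm ahead of it; z points along the fingers, y is the line along which they close (so a half turn about z gives the same grasp; the last joint's range is limited). The gripper opens to 94 mm and grips with 3 to 60 N. Pads are 16 mm wide; open, the fingers measure 119 mm over their backs; the gripper's body (75 mm by 177 mm) begins 78 mm behind the grasp point.
Start: joints at [-1.217, 0.087, 1.371, -0, 1.684, -0.103], TCP at [0.243, -0.494, 0.405] pointing down, gripper open.
Joint ranges: [-3.1, 3.1], [-0.76, 2.03], [0.27, 2.55], [-1.08, 4.22], [0.17, 2.65], [-2.57, 2.57]. Speed limits (rad/s): [2.79, 2.79, 3.14, 3.14, 3.14, 3.14].

INTERFACE

Orientations are given as [roll, pitch, yaw] about the fixed x, y, z axes, in that order (R = Rz(yaw) Ry(pitch) Rx(roll)).
In Python, from bench import robot, eyes, models gives the robot as it stands.
- The arm moves only by the tool step_arm, never from a script. Its argument "commands" is a list that holds one entry, the list of rows, each a list of 7 numbers: the shift along the tool's x, y, z in mm, then the turn, a rotation vector about the tool's x, y, z in rad, then the finger opening in mm, from 0 to 94. In form: [[[tx, ty, tz, wx, wy, wz, gripper], ...]]. A call has 1 to 20 rows; each row shifts and turns the commanded pose from where the row before left it, along the tool's axes as they then stand; what a row does not reach is not made up. A row lasts 1/8 s, in which the tool goes at most 62.5 mm and 10.7 degrees, less where a joint would pass 70% of its speed; a pose out of reach is approached as far as the arm can. A call is refused whole if a number of a shift passes 62.5 or a number of a turn 0.188, either way. A call with a gripper value outside its range is refused whole. The fingers move at their own pace and stop on an object; the grip force is fixed at half the most. Time passes only in rows, so rows that do not move let the fingers close. It gives the time, the measured TCP pose, the force, the opening and the grip force at its end, in the units of the state.
- robot.get_obs(): the state, without advancing time (a new reading comes with each control period).
- eyes.snapshot(name): name is "scene" or "top" or "wrist"; returns a dict with "color" (480x640x3 uint8, red, green, blue), "camera_matrix" (3x3 intrinsics, pixels), "D" ([k1, k2, p1, p2, k3] as OpenCV has them; the pictures are not rectified), "eye" and "rotation" of the camera in the world; the wrist camera has in their place "tool_from_camera" (4x4, takes a point from camera to tool coordinates, whose origin is the TCP and whose axes are the flange's). Camera axes: x right, y up, looking along -z (the intrinsics and any distortion apply to the point x, -y, -z); pixel columns grow to the right and rows downward; lengths in m; the calibration is good to about 2 mm. A picture is of the moment at which its call begins: read the wrist's pose just before it. There is no depth.
- robot.close_job(): hands the job in; it is judged then, once.
Trained networks look in a picture, given as the dict that the camera call returned (one of the last four; its "shot" number tells which), for a name from the list of things; names that differ only in an ending like _2 or _b are one class to them, and where a whole thing is asked for, a point or a joint stands for the part that bears it (a point fixed in the world has none). Each returns a list of dicts, best first, with "confidence" (0 to 1); they miss things now and then, are a little off and sometimes report something else, mostly with a low value. They report only what shows in the picture. A call takes as long as a camera call.
- models.masks_of(picture, query): "mask" (480x640 bool, what is visible of it) and "xy" ([column, row] in pixels, amid what is visible of it).
- models.tip_of(picture, query): "xy" ([column, row] in pixels: a listed point, or the origin of a listed thing).
The state is a dict: "time": time; "joint_positions": joint angles; "qvel": joint speeds; "joint_torque": joint torques, N m; "tool_pos": TCP position; "ee_rot": TCP orientation; "wrist_force": force on the tool from outside, world axes, zero at the start; "wrist_torque": the same for the moment, N m; "width": finger opening in m; "finger_force": force on a finger pad.
Only numpy, scipy, OpenCV 4.12 (cv2) and the standard library are available. Lean on these libraries where they do the work, as an engineer would, in place of code of your own. Each camera call takes 0.05 s, during which the arm holds its last target. There are 200 camera calls.

TASK

Wind the crank of the rack clamp clockwise (seen from above), through the stiff part, until the resistance suddenly drops away, and stop there, within a quarter turn of the let-go; do not drag the crank's knob in or out along its arm with more than 20 N. Then lift the freed wooden block out of the clamp's nest and lay it flat in the open tray, leaving the other things on the bench alone.

Things in the scene. Friction and masses are not known exactly. Their poses are not given: they have to be found in the camera images.
- clamp: The rack clamp, fixed to the bench: dark steel base plate 120 x 400 x 12 mm; origin under its centre, y along its length, z up. Nest with the wooden block at its +y end, grey gear case (84 x 90 mm, up to 96 mm high) with the crank at its -y end; a flat steel bar runs along y out of the case, over the block's end.
- crank_axis (a point): Point on the crank's vertical turning axis, 137 mm above the bench. The knob goes round it in a level circle of radius 50 mm. Winding clockwise (seen from above) draws the bar back, 40 mm a turn: first light (about 1 to 2 N at the knob, under 0.7 turn), then stiff against a spring (5 to 10 N, about one turn; let go of there, it springs back), then the load suddenly drops to about 1 N or a little push forward, and the crank stays where it is left.
- knob_mid (a point): Middle of the crank's black upright knob: diameter 22 mm, 44 mm tall, free to spin on its post, so the fingers need not turn with the crank. The point lies 24 mm above the knob's foot and 20 mm below its top; the flat steel crank arm lies 4 mm below the foot. The arm gives some 5 degrees on its hub under the stiff load.
- post (a joint): In-out give (m) of the sprung post that carries the knob, along the crank arm: 0 at rest, positive away from the axis, 4 N per mm. More than 5 mm either way (20 N) counts as dragging the crank handle.
- bar: The flat steel bar (26 mm wide, 10 mm thick, its middle 62 mm above the bench); axes as the clamp's, origin at bench level 104 mm behind its block-side end. It moves to the clamp's -y as the crank is wound, and is off the block already a quarter to a half turn before the let-go.
- keeper: Grey keeper, 50 x 30 x 78 mm, fixed on the clamp between gear case and nest; origin under its centre, axes as the clamp's. It carries a sprung finger, hidden in the gear case, which the bar pushes aside and which makes the crank stiff until the bar slips past it. Where that happens cannot be seen and differs from start to start.
- buffer: Small overwind stop hidden inside the keeper; it shares the keeper's origin and axes. The bar runs against it if the crank is wound some 120 degrees past the let-go.
- block_mid (a point): Centre of the loose plain wooden block, 38 x 120 x 38 mm (y along its length), about 0.07 to 0.14 kg. It lies in the nest with its underside 16 mm above the bench, between low end stops (10 mm higher than the nest floor); its long sides are free.
- tray: Open wooden tray, fixed: 190 x 140 x 25 mm outside, x along its length, walls and floor 6 mm; origin under its centre. Stands to the left or right of the clamp.
- sanding: Black sanding block, 67 x 110 x 30 mm, a bystander on the other side of the clamp from the tray; origin under its centre.
- cup: Mug, 81 x 113 x 101 mm, a bystander at the back left; origin under its centre.
- tape: Roll of masking tape, 100 x 98 x 25 mm, a bystander behind the clamp; origin under its centre.
- plier: Pliers, 178 x 48 x 13 mm, a bystander behind the clamp; origin under its centre.
- wrench: Adjustable wrench, 42 x 189 x 15 mm, a bystander at the back right; origin under its centre.
- block: The same wooden block; origin at the centre of its underside.

How it is judged:
By the outcome, as a careful person would: the job done as asked, in the order asked, and still so for the second after the job is handed in, with the robot touching nothing.
It also fails if it takes over 67 s, if anything falls off the work surface, if the arm or the gripper's body presses on something with over 40 N, if the wrist force passes 120 N, or if a joint passes its speed limit or range.

## Working session

There is one attempt and no reset: what is moved stays moved. The work goes in short steps, Python scripts to look and compute and a tool call to move; the robot and the scene stay as the last step left them, time stands still between calls to the robot, and variables do not carry over. Pictures are saved under pics/ and viewed, at most 10 in all, crops included, and the job is handed in when it is done.

Besides the shell and the picture viewer there is one more tool, called by a JSON object that holds its "method" and its "body", one argument or row to a line. step_arm: Moves the arm, as the interface text tells. Its arguments: {"type":"object","properties":{"commands":{"type":"array"}},"required":["commands"]}

```bash
mkdir -p pics
cat > h.py <<'E'
import numpy as np, cv2
from bench import robot, eyes, models
from scipy.spatial.transform import Rotation as R
def rays(p, xy, obs=None):
    u=cv2.undistortPoints(np.array([[xy]],float),np.array(p["camera_matrix"]),np.array(p["D"]))[0,0]
    d=np.array([u[0],-u[1],-1.])
    if "eye" in p: return np.array(p["eye"]), np.array(p["rotation"])@d
    T=np.eye(4); T[:3,:3]=rot(obs); T[:3,3]=obs["tool_pos"]; M=T@np.array(p["tool_from_camera"])
    return M[:3,3], M[:3,:3]@d
def rot(o): return R.from_euler('xyz',o["ee_rot"]).as_matrix()
def at_z(p,xy,z,obs=None):
    e,d=rays(p,xy,obs); return e+d*(z-e[2])/d[2]
def tri(L):
    A=np.zeros((3,3));b=np.zeros(3)
    for e,d in L:
        d=d/np.linalg.norm(d);P=np.eye(3)-np.outer(d,d);A+=P;b+=P@e
    return np.linalg.solve(A,b)
def save(p,n): cv2.imwrite(f"pics/{n}.png",p["color"][:,:,::-1])
E
python3 - <<'E'
from h import *
np.set_printoptions(precision=4,suppress=True)
o=robot.get_obs();print(o)
Z=dict(crank_axis=.137,knob_mid=None,block_mid=.035,clamp=0,bar=0,keeper=0,tray=0,sanding=0,block=.016)
P={n:eyes.snapshot(n) for n in("scene","top")}
for n,p in P.items(): save(p,n+"0"); print(n,p["eye"])
for q,z in Z.items():
    L=[]
    for n,p in P.items():
        r=models.tip_of(p,q)
        if r:
            L.append(rays(p,r[0]["xy"])); print(q,n,np.round(r[0]["xy"]),round(r[0]["confidence"],2), at_z(p,r[0]["xy"],z) if z is not None else '')
    if len(L)==2: print("   tri",tri(L))
E
```

```text
{'time': 0.0, 'joint_positions': array([-1.2171,  0.088 ,  1.3722,  0.    ,  1.6836, -0.1031]), 'qvel': array([ 0.0016,  0.0006, -0.0003, -0.0004,  0.0014,  0.0001]), 'joint_torque': array([ -0.0012, -34.0179, -30.2435,   0.0716,   0.033 ,  -0.0002]), 'tool_pos': array([ 0.2426, -0.4935,  0.4035]), 'ee_rot': array([-3.1394, -0.0002,  0.4568]), 'wrist_force': array([-0.4297,  0.2657,  0.5842]), 'wrist_torque': array([ 0.006 ,  0.0021, -0.0491]), 'finger_force': 0.0, 'width': 0.09428955451670684}
scene [-0.0498  0.7483  1.0403]
top [ 0.3827 -0.0151  1.2067]Traceback (most recent call last):
  File "<stdin>", line 12, in <module>
  File "h.py", line 12, in at_z
    e,d=rays(p,xy,obs); return e+d*(z-e[2])/d[2]
                                            ~^^^
IndexError: invalid index to scalar variable.
```

```bash
sed -i 's/np.array(p\["rotation"\])@d/R.from_euler("xyz",p["rotation"]).as_matrix()@d/' h.py
python3 - <<'E'
from h import *
np.set_printoptions(precision=4,suppress=True)
Z=dict(crank_axis=.137,knob_mid=None,block_mid=.035,clamp=0,bar=0,keeper=0,tray=0,sanding=0,block=.016)
P={n:eyes.snapshot(n) for n in("scene","top")}
for n,p in P.items(): print(n,p["eye"],p["rotation"])
for q,z in Z.items():
    L=[]
    for n,p in P.items():
        r=models.tip_of(p,q)
        if r:
            L.append(rays(p,r[0]["xy"])); print(q,n,np.round(r[0]["xy"]),round(r[0]["confidence"],2), at_z(p,r[0]["xy"],z) if z is not None else '')
    if len(L)==2: print("   tri",tri(L))
E
```

```text
scene [-0.0498  0.7483  1.0403] [ 0.8266 -0.0204 -2.4065]
top [ 0.3827 -0.0151  1.2067] [ 0.1833 -0.0131 -1.5582]
crank_axis scene [372. 224.] 0.87 [ 0.5379 -0.1085  0.137 ]
crank_axis top [358. 253.] 0.57 [ 0.5447 -0.1068  0.137 ]
   tri [ 0.542  -0.1086  0.1355]
knob_mid scene [352. 230.] 0.51 
knob_mid top [211. 195.] 0.75 
   tri [0.5163 0.1477 0.3646]
block_mid scene [327. 318.] 0.93 [0.4765 0.1178 0.035 ]
block_mid top [264. 284.] 0.63 [0.4782 0.1206 0.035 ]
   tri [0.4768 0.1196 0.0369]
clamp scene [350. 288.] 0.59 [ 0.5164 -0.0127  0.    ]
clamp top [315. 272.] 0.64 [ 0.5134 -0.0061  0.    ]
   tri [ 0.5121 -0.0064  0.0084]
bar scene [349. 290.] 0.55 [ 0.514  -0.0072  0.    ]
bar top [317. 270.] 0.75 [ 0.5182 -0.0118  0.    ]
   tri [ 0.5184 -0.0121 -0.0071]
keeper scene [355. 283.] 0.88 [ 0.5188 -0.0337  0.    ]
keeper top [321. 272.] 0.75 [ 0.5136 -0.0236  0.    ]
   tri [ 0.5119 -0.0237  0.0131]
tray scene [247. 379.] 0.64 [0.5081 0.3362 0.    ]
tray top [181. 272.] 0.81 [0.5088 0.3413 0.    ]
   tri [0.5069 0.3389 0.0051]
sanding scene [429. 229.] 0.87 [ 0.498  -0.3283  0.    ]
sanding top [438. 281.] 0.81 [ 0.4928 -0.3271  0.    ]
   tri [ 0.4941 -0.3251  0.0041]
block scene [327. 322.] 0.58 [0.4795 0.1134 0.016 ]
block top [266. 284.] 0.9 [0.4775 0.1189 0.016 ]
   tri [0.4765 0.1178 0.0228]
```

View pics/top0.png

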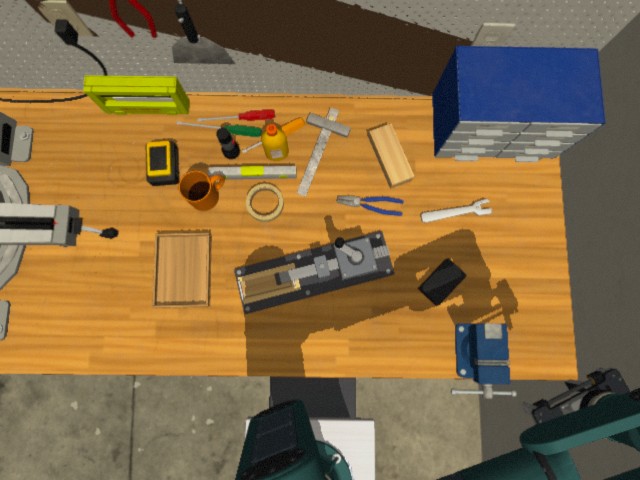

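View pics/scene0.png

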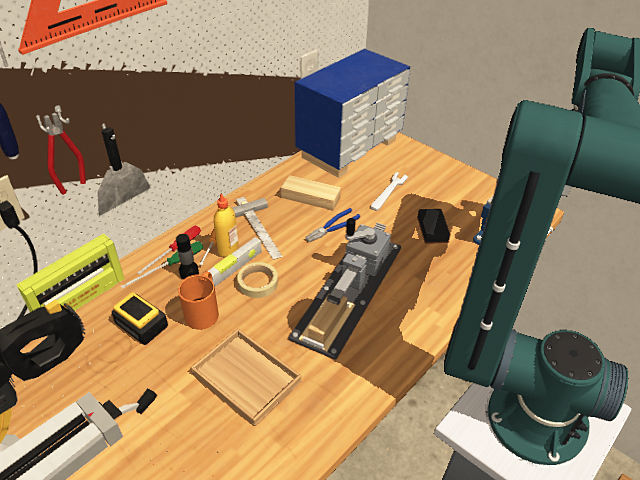

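Run:
```python
from h import *
np.set_printoptions(precision=4,suppress=True)
P={n:eyes.snapshot(n) for n in("scene","top")}
print("tri",tri([rays(P["scene"],(351,225)),rays(P["top"],(340,243))]))
for n,p in P.items():
    for r in models.tip_of(p,"knob_mid"): print(n,r)
    for r in models.masks_of(p,"block")[:2]:
        m=r["mask"]; c=max(cv2.findContours(m.astype(np.uint8),0,2)[0],key=cv2.contourArea).reshape(-1,2)
        w=np.array([at_z(p,x,.054)[:2] for x in c],np.float32); print(n,"block",r["confidence"],m.sum(),cv2.minAreaRect(w))
c=P["top"]["color"][200:330,220:410]; cv2.imwrite("pics/crop1.png",cv2.resize(c,None,fx=4,fy=4,interpolation=cv2.INTER_CUBIC)[:,:,::-1])
```

```text
tri [ 0.5667 -0.0649  0.1424]
scene {'xy': [351.3, 227.7], 'confidence': 0.66}
scene block 0.9 956 ((0.4684099555015564, 0.12642893195152283), (0.04997919499874115, 0.14510729908943176), 15.082919120788574)
top {'xy': [339.8, 245.6], 'confidence': 0.58}
top block 0.63 636 ((0.47601303458213806, 0.11414522677659988), (0.040969133377075195, 0.12124982476234436), 14.944873809814453)
```

View pics/crop1.png

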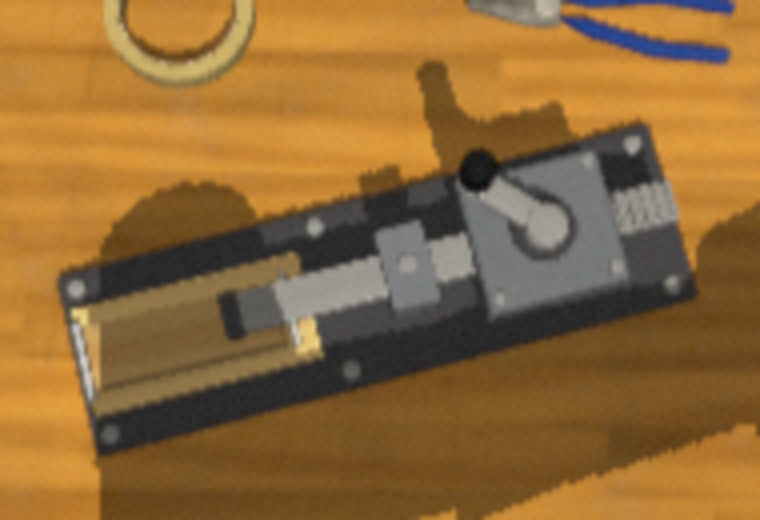

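{"method": "step_arm", "body": {
  "commands": [
    [[38,-18.5,0,0,0,0,46],[38,-18.5,0,0,0,0,46],[38,-18.5,0,0,0,0,46],[38,-18.5,0,0,0,0,46],[38,-18.5,0,0,0,0,46],[38,-18.5,0,0,0,0,46],[38,-18.5,0,0,0,0,46],[38,-18.5,0,0,0,0,46],[38,-18.5,0,0,0,0,46],[38,-18.5,0,0,0,0,46],[38,-18.5,0,0,0,0,46],[38,-18.5,0,0,0,0,46],[0,0,0,0,0,-0.1716,46],[0,0,0,0,0,-0.1716,46],[0,0,0,0,0,-0.1716,46],[0,0,0,0,0,-0.1716,46],[0,0,0,0,0,-0.1716,46],[0,0,0,0,0,-0.1716,46],[0,0,0,0,0,-0.1716,46],[0,0,0,0,0,-0.1716,46]]
  ]
}}

```text
time: 3.95
tool_pos: [0.5539, -0.0932, 0.4047]
ee_rot: [3.142, 0.0, 1.835]
wrist_force: [0.4, 0.8, 0.4]
width: 0.0462
finger_force: 0.0
```

```bash
cat > look.py <<'E'
from h import *
import sys
np.set_printoptions(precision=4,suppress=True)
o=robot.get_obs(); p=eyes.snapshot("wrist"); save(p,sys.argv[1]); print(o["tool_pos"],o["ee_rot"],p["tool_from_camera"] if len(sys.argv)>3 else "")
for a in sys.argv[2].split(','):
    q,z=a.split(':')
    for r in models.tip_of(p,q)[:2]: print(q,r["xy"],r["confidence"],at_z(p,r["xy"],float(z),o))
E
python3 look.py w1 crank_axis:.137,knob_mid:.137,block_mid:.035,keeper:0,bar:0,clamp:0 1
```

```text
[ 0.5539 -0.0932  0.4047] [3.1416 0.0001 1.8353] [[-0.0007  0.9619  0.2735  0.0795]
 [ 1.      0.0008 -0.0001  0.0016]
 [-0.0003  0.2735 -0.9619  0.0199]
 [ 0.      0.      0.      1.    ]]
crank_axis [298.4, 269.5] 0.64 [ 0.544  -0.1054  0.137 ]
knob_mid [360.1, 218.1] 0.63 [ 0.5714 -0.0645  0.137 ]
keeper [301.9, 121.3] 0.56 [ 0.5186 -0.0221  0.    ]
bar [302.9, 105.2] 0.83 [ 0.5161 -0.009   0.    ]
clamp [307.7, 99.4] 0.84 [ 0.5189 -0.0033  0.    ]
```

View pics/w1.png

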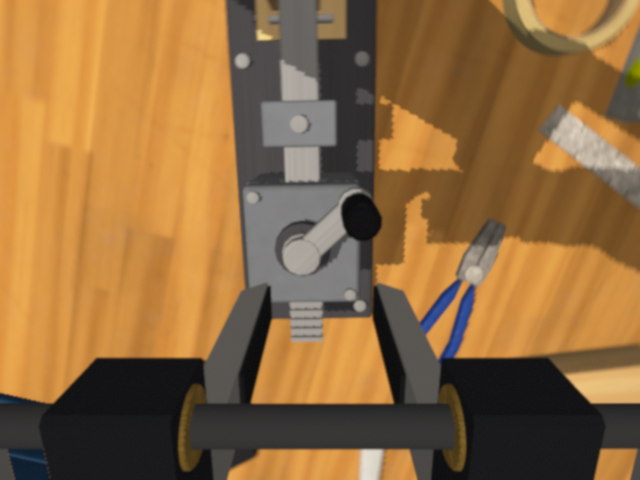

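Run:
```python
from h import *
np.set_printoptions(precision=4,suppress=True)
o=robot.get_obs(); p=eyes.snapshot("wrist")
for xy,z in (((301,255),.112),((301,255),.118),((362,215),.157),((361,218),.137)): print(xy,z,at_z(p,xy,z,o))
g=p["color"].astype(int).sum(2); g=g[180:260,330:395]<60
ys,xs=np.nonzero(g); print(xs.mean()+330,ys.mean()+180,xs.min()+330,xs.max()+330,ys.min()+180,ys.max()+180)
```

```text
(301, 255) 0.112 [ 0.544  -0.1039  0.112 ]
(301, 255) 0.118 [ 0.5438 -0.1019  0.118 ]
(362, 215) 0.157 [ 0.5692 -0.0588  0.157 ]
(361, 218) 0.137 [ 0.5721 -0.0645  0.137 ]
360.692118226601 217.3440065681445 343 379 195 239
```

{"method": "step_arm", "body": {
  "commands": [
    [[12,11.5,0,0,0,0,46],[11.5,11.5,0,0,0,0,46],[0,0,21,0,0,0,46],[0,0,21,0,0,0,46],[0,0,21,0,0,0,46],[0,0,20,0,0,0,46],[0,0,0,0,0,0,46]]
  ]
}}

```text
time: 5.22
tool_pos: [0.5701, -0.0635, 0.3195]
ee_rot: [-3.138, -0.002, 1.831]
wrist_force: [0.3, 0.3, 0.1]
width: 0.046
finger_force: 0.0
```

```bash
python3 look.py w2 knob_mid:.137,crank_axis:.137
```

```text
[ 0.5701 -0.0635  0.3195] [-3.1377 -0.0021  1.8306] 
knob_mid [319.6, 321.3] 0.87 [ 0.5704 -0.0647  0.137 ]
```

View pics/w2.png

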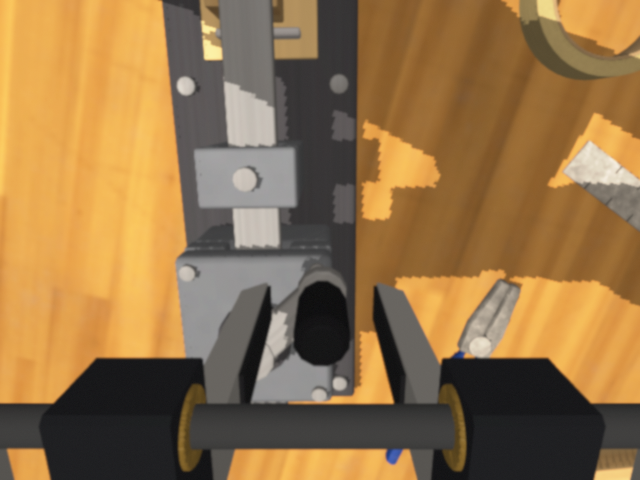

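{"method": "step_arm", "body": {
  "commands": [
    [[-0.5,0,0,0,0,0,15],[-0.5,0,0,0,0,0,15],[0,0,0,0,0,0,15],[0,0,0,0,0,0,15],[0,0,0,0,0,0,15],[0,0,0,0,0,0,15]]
  ]
}}

```text
time: 6.12
tool_pos: [0.5704, -0.0657, 0.3221]
ee_rot: [3.141, 0.001, 1.829]
wrist_force: [-1.4, -0.6, 3.0]
width: 0.0215
finger_force: 30.0
```

```bash
cat > arc.py <<'E'
# angle in tool plane (tool x = clamp y, tool y = clamp x); clockwise from above
from h import *
import sys
C=np.array([float(sys.argv[1]),float(sys.argv[2])]); dth=np.radians(float(sys.argv[3])); n=int(sys.argv[4])
o=robot.get_obs(); M=rot(o); g=(o["tool_pos"]+M@[0,0,.18]); v=g[:2]-C; f=o["wrist_force"][:2]; r=v/np.hypot(*v); t=np.array([r[1],-r[0]])
a=np.arctan2(v[1],v[0]); print("t",o["time"],"g",g.round(4),"rad",np.hypot(*v).round(4),"ang",np.degrees(a).round(1),"Frad",(f@r).round(2),"Ftan(cw)",(f@t).round(2),"Fz",o["wrist_force"][2].round(2))
# next points on 50 mm circle, starting from measured pose
pts=[g[:2]]+[C+.05*np.array([np.cos(a-k*dth),np.sin(a-k*dth)]) for k in range(1,n+1)]
L=[(M.T@np.r_[q-p,0.5*0])*1e3 for p,q in zip(pts,pts[1:])]
print([[round(x[0],1),round(x[1],1),0,0,0,0,15] for x in L])
E
python3 arc.py .543 -.107 7 20
```

```text
t 6.125 g [ 0.5704 -0.0658  0.1421] rad 0.0495 ang 56.3 Frad -1.25 Ftan(cw) -0.82 Fz 3.03
[[np.float64(-4.5), np.float64(4.1), 0, 0, 0, 0, 15], [np.float64(-5.2), np.float64(3.1), 0, 0, 0, 0, 15], [np.float64(-5.6), np.float64(2.5), 0, 0, 0, 0, 15], [np.float64(-5.8), np.float64(1.8), 0, 0, 0, 0, 15], [np.float64(-6.0), np.float64(1.1), 0, 0, 0, 0, 15], [np.float64(-6.1), np.float64(0.3), 0, 0, 0, 0, 15], [np.float64(-6.1), np.float64(-0.4), 0, 0, 0, 0, 15], [np.float64(-6.0), np.float64(-1.2), 0, 0, 0, 0, 15], [np.float64(-5.8), np.float64(-1.9), 0, 0, 0, 0, 15], [np.float64(-5.5), np.float64(-2.6), 0, 0, 0, 0, 15], [np.float64(-5.2), np.float64(-3.2), 0, 0, 0, 0, 15], [np.float64(-4.7), np.float64(-3.8), 0, 0, 0, 0, 15], [np.float64(-4.2), np.float64(-4.4), 0, 0, 0, 0, 15], [np.float64(-3.7), np.float64(-4.9), 0, 0, 0, 0, 15], [np.float64(-3.1), np.float64(-5.3), 0, 0, 0, 0, 15], [np.float64(-2.4), np.float64(-5.6), 0, 0, 0, 0, 15], [np.float64(-1.7), np.float64(-5.9), 0, 0, 0, 0, 15], [np.float64(-1.0), np.float64(-6.0), 0, 0, 0, 0, 15], [np.float64(-0.2), np.float64(-6.1), 0, 0, 0, 0, 15], [np.float64(0.5), np.float64(-6.1), 0, 0, 0, 0, 15]]
```

{"method": "step_arm", "body": {
  "commands": [
    [[-4.5,4.1,0,0,0,0,15],[-5.2,3.1,0,0,0,0,15],[-5.6,2.5,0,0,0,0,15],[-5.8,1.8,0,0,0,0,15],[-6.0,1.1,0,0,0,0,15],[-6.1,0.3,0,0,0,0,15],[-6.1,-0.4,0,0,0,0,15],[-6.0,-1.2,0,0,0,0,15]]
  ]
}}

```text
time: 7.12
tool_pos: [0.5933, -0.1068, 0.322]
ee_rot: [3.14, 0.0, 1.83]
wrist_force: [1.1, 1.4, 5.1]
width: 0.021
finger_force: 30.0
```

```bash
sed -i 's/round(x\[0\],1),round(x\[1\],1)/float(round(x[0],1)),float(round(x[1],1))/' arc.py; python3 arc.py .543 -.107 7.5 12
```

```text
t 7.125 g [ 0.5936 -0.1068  0.142 ] rad 0.0506 ang 0.2 Frad 1.15 Ftan(cw) -1.4 Fz 5.11
[[-6.1, -2.7, 0, 0, 0, 0, 15], [-5.9, -2.9, 0, 0, 0, 0, 15], [-5.5, -3.6, 0, 0, 0, 0, 15], [-4.9, -4.3, 0, 0, 0, 0, 15], [-4.3, -4.9, 0, 0, 0, 0, 15], [-3.7, -5.4, 0, 0, 0, 0, 15], [-2.9, -5.8, 0, 0, 0, 0, 15], [-2.1, -6.2, 0, 0, 0, 0, 15], [-1.3, -6.4, 0, 0, 0, 0, 15], [-0.5, -6.5, 0, 0, 0, 0, 15], [0.4, -6.5, 0, 0, 0, 0, 15], [1.2, -6.4, 0, 0, 0, 0, 15]]
```

{"method": "step_arm", "body": {
  "commands": [
    [[-6.1,-2.7,-0.3,0,0,0,15],[-5.9,-2.9,0,0,0,0,15],[-5.5,-3.6,0,0,0,0,15],[-4.9,-4.3,0,0,0,0,15],[-4.3,-4.9,0,0,0,0,15],[-3.7,-5.4,0,0,0,0,15],[-2.9,-5.8,0,0,0,0,15],[-2.1,-6.2,0,0,0,0,15],[-1.3,-6.4,0,0,0,0,15],[-0.5,-6.5,0,0,0,0,15],[0.4,-6.5,0,0,0,0,15],[1.2,-6.4,0,0,0,0,15]]
  ]
}}

```text
time: 8.62
tool_pos: [0.5432, -0.1575, 0.3225]
ee_rot: [3.137, 0.004, 1.829]
wrist_force: [8.2, -2.3, 1.0]
width: 0.0213
finger_force: 30.0
```

```bash
python3 arc.py .5435 -.107 7.5 12
```

```text
t 8.625 g [ 0.5442 -0.1579  0.1425] rad 0.0509 ang -89.3 Frad 2.39 Ftan(cw) -8.19 Fz 1.04
[[2.9, -6.0, 0, 0, 0, 0, 15], [2.8, -5.9, 0, 0, 0, 0, 15], [3.5, -5.5, 0, 0, 0, 0, 15], [4.2, -5.0, 0, 0, 0, 0, 15], [4.8, -4.4, 0, 0, 0, 0, 15], [5.4, -3.7, 0, 0, 0, 0, 15], [5.8, -3.0, 0, 0, 0, 0, 15], [6.2, -2.2, 0, 0, 0, 0, 15], [6.4, -1.4, 0, 0, 0, 0, 15], [6.5, -0.5, 0, 0, 0, 0, 15], [6.5, 0.3, 0, 0, 0, 0, 15], [6.4, 1.2, 0, 0, 0, 0, 15]]
```

{"method": "step_arm", "body": {
  "commands": [
    [[2.6,-6.0,0,0,0,0,15],[2.6,-5.9,0,0,0,0,15],[3.5,-5.5,0,0,0,0,15],[4.2,-5.0,0,0,0,0,15],[4.8,-4.4,0,0,0,0,15],[5.4,-3.7,0,0,0,0,15],[5.8,-3.0,0,0,0,0,15],[6.2,-2.2,0,0,0,0,15],[6.4,-1.4,0,0,0,0,15],[6.5,-0.5,0,0,0,0,15],[6.5,0.3,0,0,0,0,15],[6.4,1.2,0,0,0,0,15]]
  ]
}}

```text
time: 10.12
tool_pos: [0.492, -0.1092, 0.3222]
ee_rot: [-3.141, 0.008, 1.828]
wrist_force: [4.9, -8.1, 1.3]
width: 0.0217
finger_force: 30.0
```

```bash
python3 arc.py .5437 -.108 7.5 12
```

```text
t 10.125 g [ 0.4924 -0.1106  0.1422] rad 0.0514 ang -177.1 Frad -4.5 Ftan(cw) -8.32 Fz 1.34
[[6.0, 3.1, 0, 0, 0, 0, 15], [6.0, 2.6, 0, 0, 0, 0, 15], [5.6, 3.3, 0, 0, 0, 0, 15], [5.2, 4.0, 0, 0, 0, 0, 15], [4.6, 4.7, 0, 0, 0, 0, 15], [3.9, 5.2, 0, 0, 0, 0, 15], [3.2, 5.7, 0, 0, 0, 0, 15], [2.4, 6.1, 0, 0, 0, 0, 15], [1.6, 6.3, 0, 0, 0, 0, 15], [0.8, 6.5, 0, 0, 0, 0, 15], [-0.1, 6.5, 0, 0, 0, 0, 15], [-0.9, 6.5, 0, 0, 0, 0, 15]]
```

{"method": "step_arm", "body": {
  "commands": [
    [[6.0,3.1,0,0,0,0,15],[6.0,2.6,0,0,0,0,15],[5.6,3.3,0,0,0,0,15],[5.2,4.0,0,0,0,0,15],[4.6,4.7,0,0,0,0,15],[3.9,5.2,0,0,0,0,15],[3.2,5.7,0,0,0,0,15],[2.4,6.1,0,0,0,0,15],[1.6,6.3,0,0,0,0,15],[0.8,6.5,0,0,0,0,15],[-0.1,6.5,0,0,0,0,15],[-0.9,6.5,0,0,0,0,15]]
  ]
}}

```text
time: 11.62
tool_pos: [0.5382, -0.0566, 0.3213]
ee_rot: [-3.129, 0.003, 1.828]
wrist_force: [-7.7, -5.1, 7.3]
width: 0.0213
finger_force: 30.0
```

```bash
python3 arc.py .5437 -.108 7.5 8
```

```text
t 11.625 g [ 0.536  -0.0576  0.1414] rad 0.051 ang 98.7 Frad -3.85 Ftan(cw) -8.35 Fz 7.31
[[-2.1, 6.3, 0, 0, 0, 0, 15], [-1.9, 6.2, 0, 0, 0, 0, 15], [-2.7, 5.9, 0, 0, 0, 0, 15], [-3.5, 5.5, 0, 0, 0, 0, 15], [-4.2, 5.0, 0, 0, 0, 0, 15], [-4.8, 4.4, 0, 0, 0, 0, 15], [-5.3, 3.8, 0, 0, 0, 0, 15], [-5.8, 3.0, 0, 0, 0, 0, 15]]
```

{"method": "step_arm", "body": {
  "commands": [
    [[-2.1,6.3,-0.4,0,0,0,15],[-1.9,6.2,0,0,0,0,15],[-2.7,5.9,0,0,0,0,15],[-3.5,5.5,0,0,0,0,15],[-4.2,5.0,0,0,0,0,15],[-4.8,4.4,0,0,0,0,15],[-5.3,3.8,0,0,0,0,15],[-5.8,3.0,0,0,0,0,15]]
  ]
}}

```text
time: 12.62
tool_pos: [0.5842, -0.0734, 0.3213]
ee_rot: [-3.128, -0.006, 1.83]
wrist_force: [-8.5, 2.6, 7.3]
width: 0.0212
finger_force: 30.0
```

```bash
python3 arc.py .5437 -.108 7.5 5
```

```text
t 12.625 g [ 0.5816 -0.0731  0.1413] rad 0.0515 ang 42.7 Frad -4.51 Ftan(cw) -7.64 Fz 7.32
[[-6.7, 1.3, 0, 0, 0, 0, 15], [-6.3, 1.9, 0, 0, 0, 0, 15], [-6.5, 1.0, 0, 0, 0, 0, 15], [-6.5, 0.2, 0, 0, 0, 0, 15], [-6.5, -0.7, 0, 0, 0, 0, 15]]
```

Wound 373°; still stiff. Short steps from here.

{"method": "step_arm", "body": {
  "commands": [
    [[-6.7,1.2,-0.4,0,0,0,15],[-6.3,1.9,0,0,0,0,15],[-6.5,1.0,0,0,0,0,15],[-6.5,0.2,0,0,0,0,15],[-6.5,-0.7,0,0,0,0,15]]
  ]
}}

```text
time: 13.25
tool_pos: [0.5968, -0.1029, 0.3215]
ee_rot: [-3.133, -0.008, 1.831]
wrist_force: [-3.5, 5.5, 5.4]
width: 0.0213
finger_force: 30.0
```

```bash
python3 arc.py .5437 -.108 7.5 4
```

```text
t 13.25 g [ 0.5949 -0.102   0.1415] rad 0.0516 ang 6.7 Frad -2.85 Ftan(cw) -5.84 Fz 5.39
[[-6.2, -2.9, 0, 0, 0, 0, 15], [-6.2, -2.2, 0, 0, 0, 0, 15], [-5.8, -3.0, 0, 0, 0, 0, 15], [-5.4, -3.7, 0, 0, 0, 0, 15]]
```

{"method": "step_arm", "body": {
  "commands": [
    [[-6.2,-2.7,0,0,0,0,15],[-6.2,-2.2,0,0,0,0,15],[-5.8,-3.0,0,0,0,0,15],[-5.4,-3.7,0,0,0,0,15]]
  ]
}}

```text
time: 13.75
tool_pos: [0.5926, -0.1297, 0.3216]
ee_rot: [-3.137, -0.004, 1.83]
wrist_force: [-4.8, 3.8, 3.5]
width: 0.0212
finger_force: 30.0
```

```bash
python3 arc.py .5437 -.108 7.5 4
```

```text
t 13.75 g [ 0.5916 -0.1293  0.1416] rad 0.0524 ang -23.9 Frad -5.94 Ftan(cw) -1.51 Fz 3.54
[[-3.3, -6.3, 0, 0, 0, 0, 15], [-4.2, -5.0, 0, 0, 0, 0, 15], [-3.5, -5.5, 0, 0, 0, 0, 15], [-2.8, -5.9, 0, 0, 0, 0, 15]]
```

{"method": "step_arm", "body": {
  "commands": [
    [[-3.3,-6.3,0,0,0,0,15],[-4.2,-5.0,0,0,0,0,15],[0,0,0,0,0,0,15],[0,0,0,0,0,0,15]]
  ]
}}

```text
time: 14.25
tool_pos: [0.5845, -0.1401, 0.3221]
ee_rot: [-3.14, -0.001, 1.829]
wrist_force: [-2.9, 2.0, 0.5]
width: 0.0211
finger_force: 30.0
```

```bash
python3 arc.py .5437 -.108 7.5 4; python3 look.py w3 bar:0,keeper:0,block_mid:.035,knob_mid:.137
```

```text
t 14.25 g [ 0.5842 -0.1401  0.1421] rad 0.0516 ang -38.4 Frad -3.5 Ftan(cw) 0.18 Fz 0.49
[[-2.3, -6.5, 0, 0, 0, 0, 15], [-2.8, -5.9, 0, 0, 0, 0, 15], [-2.0, -6.2, 0, 0, 0, 0, 15], [-1.2, -6.4, 0, 0, 0, 0, 15]]
[ 0.5845 -0.1401  0.3221] [-3.1397 -0.0006  1.8294] 
bar [274.2, 98.6] 0.83 [ 0.5309 -0.0579  0.    ]
keeper [269.7, 34.5] 0.86 [ 0.5192 -0.0202  0.    ]
knob_mid [321.4, 314.6] 0.63 [ 0.5855 -0.1395  0.137 ]
```

View pics/w3.png

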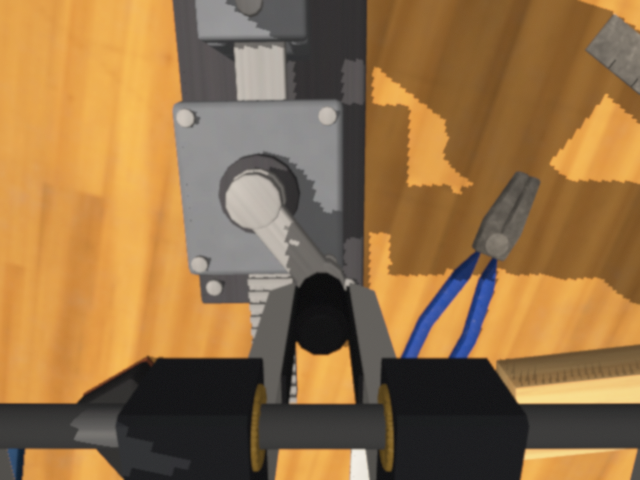

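{"method": "step_arm", "body": {
  "commands": [
    [[0,0,0,0,0,0,46],[0,0,0,0,0,0,46],[0,0,0,0,0,0,46],[0,0,0,0,0,0,46],[0,0,-15,0,0,0,46],[0,0,-30,0,0,0,46],[0,0,-30,0,0,0,46],[40.5,-6.5,0,0,0,0,80],[40.5,-6.5,0,0,0,0,80],[40.5,-6.5,0,0,0,0,80],[40.5,-6.5,0,0,0,0,80],[40.5,-6.5,0,0,0,0,80],[40.5,-6.5,0,0,0,0,80],[0,0,0,0,0,0,80],[0,0,0,0,0,0,80]]
  ]
}}

```text
time: 16.38
tool_pos: [0.4851, 0.0847, 0.3987]
ee_rot: [3.14, 0.001, 1.83]
wrist_force: [-0.3, -0.4, -0.1]
width: 0.0797
finger_force: 0.0
```

```bash
cat > blk.py <<'E'
from h import *
np.set_printoptions(precision=4,suppress=True)
o=robot.get_obs(); p=eyes.snapshot("wrist")
for r in models.masks_of(p,"block")[:1]:
    c=max(cv2.findContours(r["mask"].astype(np.uint8),0,2)[0],key=cv2.contourArea).reshape(-1,2)
    w=np.array([at_z(p,x,.054,o)[:2] for x in c],np.float32); print(r["confidence"],c.min(0),c.max(0),cv2.minAreaRect(w))
t=eyes.snapshot("top")
for q in("knob_mid","tray"):
    for r in models.tip_of(t,q)[:1]: print(q,r,at_z(t,r["xy"],.137 if q!="tray" else 0))
E
python3 look.py w4 block_mid:.035,block:.016,bar:0,keeper:0; python3 blk.py
```

```text
[0.4851 0.0847 0.3987] [3.14   0.0011 1.8298] 
block_mid [324.0, 181.0] 0.94 [0.4809 0.1162 0.035 ]
block [319.4, 180.0] 0.84 [0.4777 0.1135 0.016 ]
block [323.0, 182.3] 0.48 [0.4812 0.1124 0.016 ]
bar [324.5, 355.7] 0.93 [ 0.5276 -0.0566 -0.    ]
0.75 [296 101] [349 259] ((0.4792245924472809, 0.11596214771270752), (0.03852234408259392, 0.11968968063592911), 14.699362754821777)
knob_mid {'xy': [371.3, 236.3], 'confidence': 0.53} [ 0.5841 -0.1391  0.137 ]
```

View pics/w4.png

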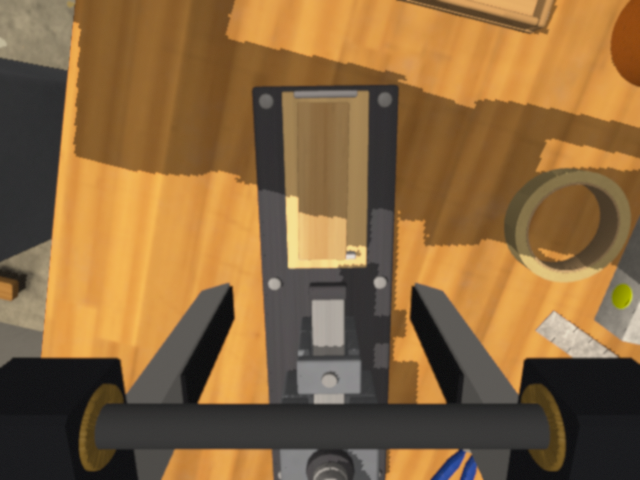

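{"method": "step_arm", "body": {
  "commands": [
    [[16,1,0,0,0,0,64],[16,1,0,0,0,0,64],[0,0,40,0,0,0,64],[0,0,40,0,0,0,64],[0,0,40,0,0,0,64],[0,0,30,0,0,0,64],[0,0,17,0,0,0,64],[0,0,8,0,0,0,64],[0,0,0,0,0,0,64],[0,0,0,0,0,0,30],[0,0,0,0,0,0,30],[0,0,0,0,0,0,30],[0,0,0,0,0,0,30],[0,0,0,0,0,0,30],[0,0,0,0,0,0,30]]
  ]
}}

```text
time: 18.75
tool_pos: [0.4789, 0.1163, 0.2234]
ee_rot: [3.141, 0.0, 1.83]
wrist_force: [-1.2, -0.8, 5.5]
width: 0.0377
finger_force: 30.0
```

{"method": "step_arm", "body": {
  "commands": [
    [[0,0,-10,0,0,0,30],[0,0,-30,0,0,0,30],[0,0,-30,0,0,0,30],[0,0,-30,0,0,0,30],[26,10.6,0,0,0,0,30],[26,10.6,0,0,0,0,30],[26,10.6,0,0,0,0,30],[26,10.6,0,0,0,0,30],[26,10.6,0,0,0,0,30],[26,10.6,0,0,0,0,30],[26,10.6,0,0,0,0,30],[26,10.6,0,0,0,0,30],[0,0,0,0,0,-0.186,30],[0,0,0,0,0,-0.186,30],[0,0,0,0,0,-0.186,30],[0,0,0,0,0,-0.186,30],[0,0,0,0,0,-0.186,30],[0,0,0,0,0,-0.186,30],[0,0,0,0,0,-0.186,30],[0,0,0,0,0,0,30]]
  ]
}}

```text
time: 21.25
tool_pos: [0.5073, 0.3391, 0.3223]
ee_rot: [-3.141, -0.001, 3.129]
wrist_force: [0.1, -0.3, -0.7]
width: 0.0376
finger_force: 30.0
```

Run:
```python
from h import *
np.set_printoptions(precision=4,suppress=True)
P={n:eyes.snapshot(n) for n in("scene","top","wrist")}; o=robot.get_obs(); save(P["wrist"],"w5")
for n,p in P.items():
    for q in("tray","block_mid"):
        for r in models.tip_of(p,q)[:1]: print(n,q,r, at_z(p,r["xy"],0 if q=="tray" else .14,o))
```

```text
scene tray {'xy': [244.0, 377.8], 'confidence': 0.75} [0.5151 0.339  0.    ]
scene block_mid {'xy': [242.6, 341.9], 'confidence': 0.92} [0.5017 0.3404 0.14  ]
top tray {'xy': [180.1, 269.9], 'confidence': 0.81} [0.5135 0.3437 0.    ]
top block_mid {'xy': [164.7, 263.0], 'confidence': 0.72} [0.5137 0.3385 0.14  ]
wrist block_mid {'xy': [321.7, 312.1], 'confidence': 0.79} [0.5061 0.3392 0.14  ]
```

View pics/w5.png

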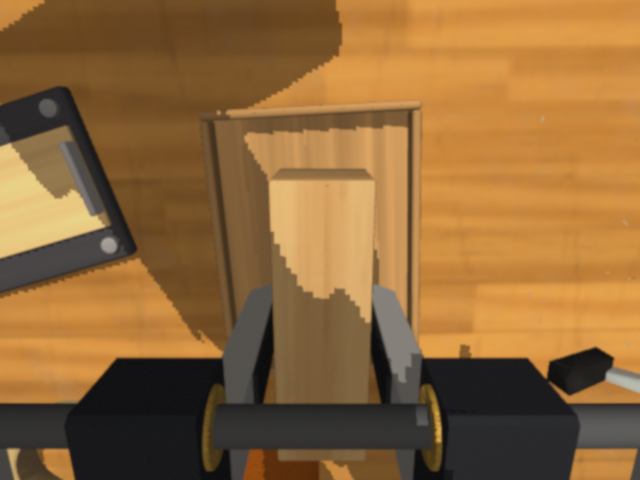

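{"method": "step_arm", "body": {
  "commands": [
    [[0,0,30,0,0,0,30],[0,0,30,0,0,0,30],[0,0,25,0,0,0,30],[0,0,13,0,0,0,30],[0,0,6,0,0,0,30],[0,0,2,0,0,0,30],[0,0,1,0,0,0,30],[0,0,0,0,0,0,30]]
  ]
}}

```text
time: 22.7
tool_pos: [0.5076, 0.3393, 0.2166]
ee_rot: [3.141, 0.001, 3.132]
wrist_force: [-0.5, 1.5, -0.8]
width: 0.0381
finger_force: 30.0
```

{"method": "step_arm", "body": {
  "commands": [
    [[0,0,1,0,0,0,30],[0,0,1,0,0,0,30],[0,0,0.7,0,0,0,30],[0,0,0,0,0,0,30]]
  ]
}}

```text
time: 23.2
tool_pos: [0.5074, 0.3392, 0.2134]
ee_rot: [3.142, 0.0, 3.132]
wrist_force: [-0.4, -0.7, 2.4]
width: 0.0378
finger_force: 30.0
```

Contact (Fz rises); release and rise.

{"method": "step_arm", "body": {
  "commands": [
    [[0,0,0,0,0,0,64],[0,0,0,0,0,0,64],[0,0,0,0,0,0,64],[0,0,0,0,0,0,64],[0,0,-10,0,0,0,64],[0,0,-30,0,0,0,64],[0,0,-40,0,0,0,64],[0,0,-40,0,0,0,64],[0,0,-40,0,0,0,64],[0,0,0,0,0,0,64]]
  ]
}}

```text
time: 24.45
tool_pos: [0.5078, 0.3394, 0.3789]
ee_rot: [3.137, 0.009, 3.132]
wrist_force: [-0.1, -0.7, -0.3]
width: 0.0641
finger_force: 0.0
```

```bash
python3 look.py w6 block_mid:.025,tray:0
python3 - <<'E'
from h import *
t=eyes.snapshot("top"); r=models.tip_of(t,"knob_mid")[:1]; print(r,[at_z(t,x["xy"],.137) for x in r])
E
```

```text
[0.5078 0.3394 0.3789] [3.1367 0.0091 3.1317] 
block_mid [320.1, 217.2] 0.86 [0.5081 0.34   0.025 ]
[{'xy': [333.5, 267.2], 'confidence': 0.26}] [array([ 0.50983502, -0.05082557,  0.137     ])]
```

View pics/w6.png

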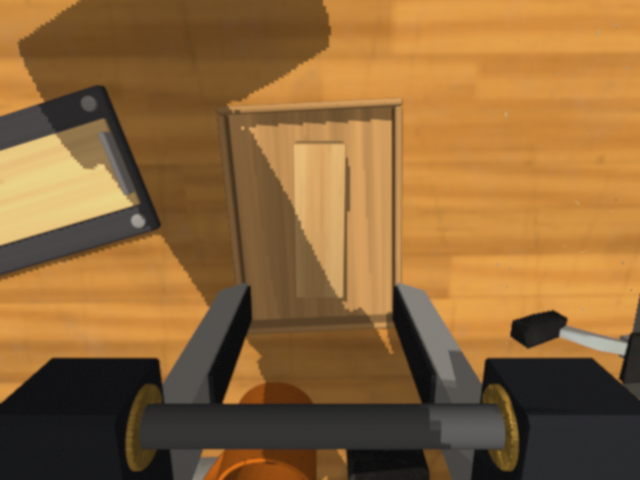

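The block lies flat in the tray (columns 295–347, rows 142–298). The last knob detection had a confidence of only 0.26 and landed on the keeper. The crank stayed put at its check after release.

```bash
python3 -c "
from bench import robot
print(robot.close_job())"
```

```text
the job is handed in; nothing more can be done
None
```

The crank was wound about 455° and stopped at most 45° past the let-go, with the highest radial force I read at the knob about 6 N; the block lies flat in the tray, and the job is handed in at about 24.5 s (the judge's verdict was not reported).

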